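# Release a bearing tray with the mallet and hold it over the inspection pad

## Task

Take the mallet by its handle and drive the dock's red-headed release pin fully home with the mallet's head (never with the gripper), then stand or lay the mallet back on the bench, clear of the dock and the blue pad, and let go of it. Now lift the unlocked bearing tray by its black handle, keep it level so that the loose steel ball stays in its pocket, and carry it to the round blue inspection pad. Finish while still holding the tray there, level and still, centred over the pad with its underside about 10 cm above it; leave the tin, the red pliers and the glass jar where they are.

Things in the scene. Friction and masses are not known exactly. Their poses are not given: they have to be found in the camera images.
- dock: Fixed dock: grey base plate 100 x 264 x 10 mm, long along its own y; steel housings at both ends, 56 x 48 mm, tops 34 mm above the bench, centres at y = -102 and +102 mm. Origin: centre of its underside, on the bench, z up. The tray lies on the plate between them, 2 mm clear each end. A brass tongue from each housing laps 8 mm over the tray's end and locks it down until the pin is driven.
- release_pin: Vertical release pin in the housing at the dock's -y end, at x = 0, y = -100 mm in the dock's frame. Round flat red head 18 mm across, 5 mm thick; origin at the centre of the head's underside. Fully up, the head's top is 53 mm above the bench; fully home 39 mm, seated on the housing. It moves straight down against a steady friction of about 7 N and stays where it is left.
- pin_travel (a joint): How far the release pin is driven down, m: 0 fully up, 0.014 fully home. Starts between 0 and 0.003. Both tongues draw back by the same distance and stay back; they clear the tray from about 0.009 on.
- mallet: Small mallet, about 0.35 kg, standing on one face of its head: upright cylinder 42 mm across, 70 mm tall, steel with yellow plastic faces. Origin: centre of the lower face, z up. The light wooden handle, 16 mm wide, 22 mm tall, runs level along the mallet's own -x to 142 mm from the head's axis, its centre line 35 mm above the lower face.
- mallet_grip (a point): Point on the centre line of the mallet's handle, 55 mm from the head's axis, 35 mm above the lower face: where to grip it.
- tray: Loose aluminium bearing tray, plate 70 x 150 x 6 mm, long along its own y, about 0.25 kg; in the dock its underside is 10 mm above the bench and its axes are the dock's. Origin: centre of its underside, z up. In its middle stands a black handle fin 14 mm thick (x), 52 mm long (y), top 60 mm above the underside. The ball's pocket is at y = +48 mm, away from the pin.
- tray_handle (a point): Top centre of the tray's black handle fin, 60 mm above the tray's underside.
- tray_pocket (a point): Centre of the tray's round pocket, at the height of the ball's centre (11 mm above the plate's top face). The pocket is 30 mm across inside, with a brass rim 3 mm high; the ball can roll about 4 mm each way in it and leaves it if the tray tips past about 40 degrees or is jerked.
- ball_center (a point): Centre of the loose steel ball, 22 mm diameter, 44 g, lying in the tray's pocket.
- pad: Fixed round inspection pad, black rubber with blue face and a white ring, 130 mm across, 7 mm thick. Origin: centre of its underside, on the bench. It and the mallet may change sides.
- tin: Bystander: loose round tin, copper side and brass lid, 73 mm across, 17 mm tall. Origin: centre of its underside.
- red_pliers: Bystander: loose pliers with red grips, 161 mm long, 12 mm thick. Origin: middle of the underside.
- jar: Bystander: loose glass jar of white paste with black screw lid, 52 mm across, 64 mm tall. Origin: centre of its underside.
Things that resemble listed ones, but are neither listed nor needed, are in the scene too. Several things have the shape of the tray; the one meant has the colours described above.

How it is judged:
By the outcome, as a careful person would: the job done as asked, in the order asked, and still so for the second after the job is handed in, while the arm keeps its last pose, push and grip.
It also fails if it takes over 59 s, if anything falls off the work surface, if the arm or the gripper's body presses on something with over 40 N, if the wrist force passes 120 N, or if a joint passes its speed limit or range.

## Robot

A 7-joint arm with a two-finger parallel gripper is mounted at the origin on a cart in front of the work surface, level with it; the furniture and walls round the work are solid. World frame = base frame: x ahead of the robot, y to its left, z up, the work surface at z = 0. Lengths are in m, angles in rad, forces in N, time in s.
With the tool pointing down it reaches from about 0.35 to 0.9 m from the base axis. Payload 8.1 kg.
Tool frame: the origin (TCP) lies at the very end of the fingers, on their centre line; the grasp point (between the pads) lies arm.grip_point_offset behind it (arm.grip_point_offset is the distance from the TCP to the grasp point, in m); z points along the fingers, y is the line along which they close (so a half turn about z gives the same grasp; the last joint's range is limited). The gripper opens to 92 mm and grips with 3 to 60 N. Pads are 19 mm wide; open, the fingers measure 130 mm over their backs; the gripper's body (75 mm by 190 mm) begins 47 mm behind the grasp point.
Start: joints at [-0.103, 0.434, 0.025, 1.573, -0.012, 1.134, -0.075], TCP at [0.625, -0, 0.227] pointing down, gripper open.
Joint ranges: [-2.62, 2.62], [-0.44, 2.09], [-1.27, 1.32], [0.08, 2.57], [-1.32, 4.46], [0.12, 2], [-2.74, 2.74]. Speed limits (rad/s): [2.22, 2.22, 3.01, 3.01, 3.14, 3.14, 3.14].

## Interface

Orientations are given as a rotation vector (axis times angle).
In Python, from cell import arm gives the robot as it stands. The module is installed in compiled form; this text tells all that it offers.
- The arm moves only by the shell command python3 -m creep 'ROWS' [OPENING] [FORCE]. ROWS is JSON, a list of rows, each a list of 6 numbers: the shift along the tool's x, y, z scaled (see below), then the turn, a rotation vector about the tool's x, y, z scaled (see below). A call has 1 to 20 rows; each row shifts and turns the commanded pose from where the row before left it, along the tool's axes as they then stand; what a row does not reach is not made up. The controller multiplies each number of a shift by 0.4 m and each number of a turn by 120 degrees. A row lasts 1/12 s, in which the tool goes at most 41.7 mm and 7.16 degrees, less where a joint would pass 70% of its speed; a pose out of reach is approached as far as the arm can. A call with a number of a shift or a turn outside -1 to 1 is refused whole. A call with a gripper value outside its range is refused whole. OPENING is the closure, from -1 (fully open) to 1 (shut), set as the call begins (- or left out, the last holds). The fingers move at their own pace and stop on an object; FORCE is the grip in N (left out, the last holds). Time passes only in rows, so rows that do not move let the fingers close. It gives the time, the measured TCP pose, the force, the opening and the grip force at its end, in the units of the state.
- arm.observe(): the state, without advancing time (a new reading comes with each control period).
- arm.get_image(name): name is "scene" or "side" or "wrist"; returns a dict with "frame" (420x560x3 uint8, red, green, blue), "intrinsics" (3x3 intrinsics, pixels), "distortion" ([k1, k2, p1, p2, k3] as OpenCV has them; the pictures are not rectified), "rvec" (rotation vector, rad) and "tvec" (3), from world to camera coordinates, as OpenCV has them; the wrist camera has in their place "mount" (4x4, takes a point from camera to tool coordinates, whose origin is the TCP and whose axes are the flange's). Camera axes: x right, y down, z forward; pixel columns grow to the right and rows downward; lengths in m; the calibration is good to about 2 mm. A picture is of the moment at which its call begins: read the wrist's pose just before it. There is no depth.
- arm.sign_off(): hands the job in; it is judged then, once.
The state is a dict: "clock": time; "joints": joint angles; "dq": joint speeds; "joint_efforts": joint torques, N m; "position": TCP position; "ee_rot": TCP orientation; "force": force on the tool from outside, world axes, zero at the start; "ft_torque": the same for the moment, N m; "width": opening from 0.0 (shut) to 1.0 (fully open); "gripper_force": force on a finger pad.
Only numpy, scipy, OpenCV 4.12 (cv2) and the standard library are available. Lean on these libraries where they do the work, as an engineer would, in place of code of your own. Each camera call takes 0.05 s, during which the arm holds its last target. There are 200 camera calls.

## Working session

There is one attempt and no reset: what is moved stays moved. The work goes in short steps, Python scripts to look and compute and a shell command to move; the robot and the scene stay as the last step left them, time stands still between calls to the robot, and variables do not carry over. Pictures are saved under pics/ and viewed, at most 12 in all, crops included, and the job is handed in when it is done.

```bash
mkdir -p pics; cat > h.py <<'E'
import numpy as np,cv2,json
from cell import arm
from scipy.spatial.transform import Rotation as R
def snap(n,f):
    o=arm.observe();d=arm.get_image(n)
    cv2.imwrite(f'pics/{f}.png',d['frame'][:,:,::-1])
    if 'mount' in d:
        T=np.eye(4);T[:3,:3]=R.from_rotvec(o['ee_rot']).as_matrix();T[:3,3]=o['position']
        W=np.linalg.inv(T@np.array(d['mount']));d['rvec']=cv2.Rodrigues(W[:3,:3])[0];d['tvec']=W[:3,3]
    np.savez(f'pics/{f}.npz',K=d['intrinsics'],D=d['distortion'],r=d['rvec'],t=d['tvec'])
def cal(f): return np.load(f'pics/{f}.npz')
def px(f,uv,z):
    c=cal(f);p=cv2.undistortPoints(np.array(uv,float).reshape(-1,1,2),c['K'],c['D']).reshape(-1,2)
    M=cv2.Rodrigues(c['r'])[0];t=c['t'].ravel();C=-M.T@t;out=[]
    z=np.broadcast_to(z,len(p))
    for (x,y),zz in zip(p,z):
        d=M.T@np.array([x,y,1]);out.append(C+d*(zz-C[2])/d[2])
    return np.array(out)
def proj(f,P):
    c=cal(f);return cv2.projectPoints(np.array(P,float).reshape(-1,3),c['r'],c['t'],c['K'],c['D'])[0].reshape(-1,2)
def crop(f,u0,v0,u1,v1,s,name):
    im=cv2.imread(f'pics/{f}.png')[v0:v1,u0:u1];cv2.imwrite(f'pics/{name}.png',cv2.resize(im,None,fx=s,fy=s,interpolation=cv2.INTER_CUBIC))
E
python3 - <<'E'
from h import *
np.set_printoptions(precision=4,suppress=True)
for n in ['scene','side','wrist']: snap(n,n+'0')
o=arm.observe();print(o,arm.grip_point_offset);print(R.from_rotvec(o['ee_rot']).as_matrix())
for n in ['scene0','side0','wrist0']:
  c=cal(n);M=cv2.Rodrigues(c['r'])[0];print(n,-M.T@c['t'].ravel(),M[2],c['K'][0,0])
a=cv2.imread('pics/scene0.png');b=cv2.imread('pics/side0.png')
E
```

```text
{'clock': 0.15, 'joints': array([-0.1026,  0.4351,  0.025 ,  1.5738, -0.0116,  1.134 , -0.0751]), 'dq': array([ 0.0013, -0.0004,  0.001 , -0.0039, -0.0001,  0.0007,  0.0002]), 'joint_efforts': array([  0.0009, -66.8263,   0.9857, -31.4695,  -0.0604,   0.0394,
         0.0001]), 'position': array([ 0.6246, -0.0001,  0.2261]), 'ee_rot': array([-2.221 , -2.2208,  0.0015]), 'force': array([ 0.2068,  0.298 , -0.0712]), 'ft_torque': array([ 0.0162,  0.0058, -0.0468]), 'gripper_force': 0.0, 'width': 0.999210671519122} 0.0188
[[ 0.0001  1.     -0.0012]
 [ 1.     -0.0001 -0.0002]
 [-0.0002 -0.0012 -1.    ]]
scene0 [0.1659 0.7869 0.5865] [ 0.4385 -0.7516 -0.4927] 399.71763545757915
side0 [ 0.2036 -1.2817  0.7239] [ 0.279   0.8612 -0.4249] 480.41233139283213
wrist0 [0.6251 0.0718 0.3835] [-0.0013 -0.2654 -0.9641] 297.0911645210142
```

View pics/scene0.png

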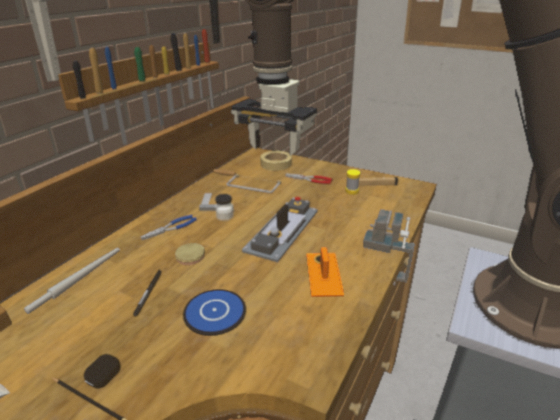

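View pics/wrist0.png

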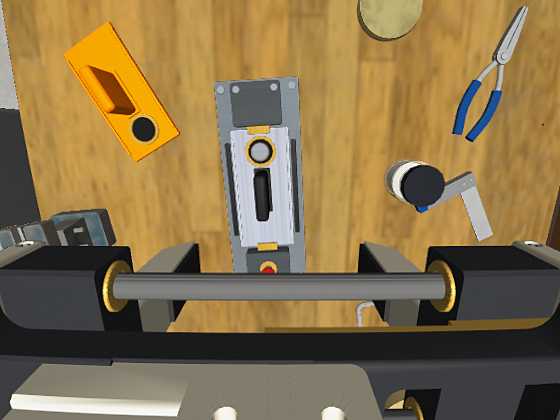

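The scene shows the mallet (yellow/steel head at 353,180, handle to 398,181), the dock (282,228) with the red pin at about (298,203), the pad (214,311), the jar (224,207), the tin (190,253) and the red pliers (310,178). The decoys are the orange tray shape (324,273) and the blue pliers. In the wrist view the pin is at (268,267), the ball at (261,151) and the fin at (262,195).

```bash
python3 - <<'E'
from h import *
np.set_printoptions(precision=4,suppress=True)
crop('scene0',235,160,415,295,4.4,'c1')
print('pocket/ball',px('wrist0',[[261,151]],.027),'fin top ends',px('wrist0',[[262,171],[263,218]],.07))
print('plate corners',px('wrist0',[[216,82],[297,77]],.01), 'tray corners',px('wrist0',[[231,129],[286,127],[238,247],[292,245]],.016))
print('mallet',px('scene0',[[353,174]],.07),px('scene0',[[397,181]],.035),'pin',px('scene0',[[298,201]],.052),'pad',px('scene0',[[214,311]],.007))
E
```

```text
pocket/ball [[0.6037 0.0484 0.027 ]] fin top ends [[ 0.607   0.0304  0.07  ]
 [ 0.6074 -0.0213  0.07  ]]
plate corners [[0.5508 0.1275 0.01  ]
 [0.6459 0.1327 0.01  ]] tray corners [[ 0.5675  0.0737  0.016 ]
 [ 0.6333  0.0759  0.016 ]
 [ 0.5706 -0.0776  0.016 ]
 [ 0.6423 -0.0746  0.016 ]]
mallet [[ 0.5134 -0.2835  0.07  ]] [[ 0.3969 -0.3717  0.035 ]] pin [[ 0.5989 -0.0825  0.052 ]] pad [[0.5768 0.3364 0.007 ]]
```

View pics/c1.png

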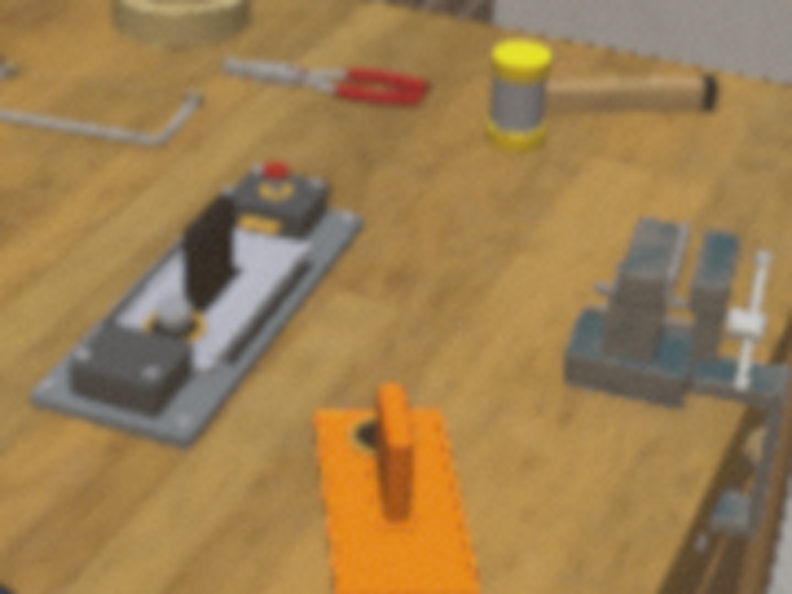

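View pics/side0.png

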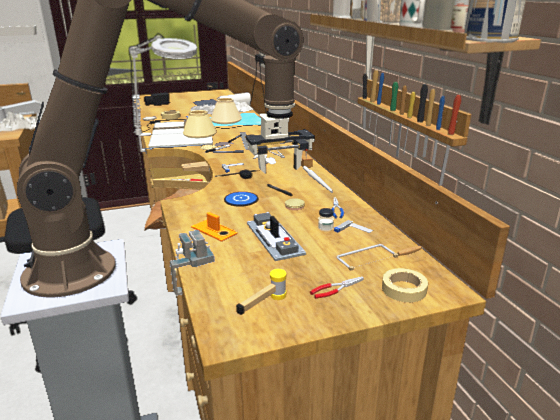

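The crop confirms my choice: the aluminium tray with the black fin and ball, locked in the dock, with the red pin at the far end. The orange one is a decoy. The mallet's handle points toward the robot; in the side view its head top is at (278,273) and the handle end at (240,309).

```bash
python3 - <<'E'
from h import *
np.set_printoptions(precision=4,suppress=True)
def tri(a,b,z):
    print('scene',px('scene0',[a],z)[0],'side',px('side0',[b],z)[0])
tri([353.5,172.5],[278.5,273.5],.07)
tri([396.5,181],[240,309],.035)
tri([297.7,198.3],[288,237.5],.052)
tri([214,311],[241,199],.007)
print('vise',px('scene0',[[364,247],[391,251],[382,212]],[.0,0,.06]))
print('jar,tin,pliers',px('wrist0',[[423,184]],.064),px('wrist0',[[391,8]],.017),px('scene0',[[320,180]],.01))
print('orange',px('wrist0',[[122,90]],.03))
E
```

```text
scene [ 0.5158 -0.2945  0.07  ] side [ 0.5177 -0.3089  0.07  ]
scene [ 0.3983 -0.371   0.035 ] side [ 0.4009 -0.3732  0.035 ]
scene [ 0.6068 -0.0961  0.052 ] side [ 0.6135 -0.1063  0.052 ]
scene [0.5768 0.3364 0.007 ] side [0.5752 0.3128 0.007 ]
vise [[ 0.3862 -0.0307  0.    ]
 [ 0.3213 -0.0457  0.    ]
 [ 0.3732 -0.1187  0.06  ]]
jar,tin,pliers [[0.7832 0.0159 0.064 ]] [[0.7484 0.2044 0.017 ]] [[ 0.6337 -0.3129  0.01  ]]
orange [[0.4473 0.1175 0.03  ]]
```

```bash
python3 -m creep '[[-0.069,-0.0325,0,0,0,0],[-0.069,-0.0325,0,0,0,0],[-0.069,-0.0325,0,0,0,0],[-0.069,-0.0325,0,0,0,0],[-0.069,-0.0325,0,0,0,0],[-0.069,-0.0325,0,0,0,0],[-0.069,-0.0325,0,0,0,0],[-0.069,-0.0325,0,0,0,0],[-0.069,-0.0325,0,0,0,0],[-0.069,-0.0325,0,0,0,0],[-0.069,-0.0325,0,0,0,0],[-0.069,-0.0325,0,0,0,0],[0,0,0,0,0,0.059],[0,0,0,0,0,0.059],[0,0,0,0,0,0.059],[0,0,0,0,0,0.059],[0,0,0,0,0,0.059],[0,0,0,0,0,0.059],[0,0,0,0,0,0.059],[0,0,0,0,0,0.059]]'
python3 -m creep '[[0,0,0,0,0,0],[0,0,0,0,0,0],[0,0,0,0,0,0]]'
python3 -c "
from h import *
snap('wrist','w1');o=arm.observe();print(o['position'],R.from_rotvec(o['ee_rot']).as_matrix())"
```

```text
clock: 1.82
position: [0.4688, -0.331, 0.2265]
ee_rot: [-3.012, -0.892, 0.001]
force: [0.5, -0.2, -0.3]
width: 1.001
gripper_force: 0.0
clock: 2.07
position: [0.469, -0.3311, 0.2266]
ee_rot: [-3.007, -0.908, 0.0]
force: [-0.1, 0.7, 0.1]
width: 1.002
gripper_force: 0.0
[ 0.46893273 -0.33113183  0.2266442 ] [[ 8.33335049e-01  5.52768194e-01 -1.41432766e-04]
 [ 5.52768210e-01 -8.33335039e-01  1.36164569e-04]
 [-4.25934366e-05 -1.91650245e-04 -9.99999981e-01]]
```

View pics/w1.png

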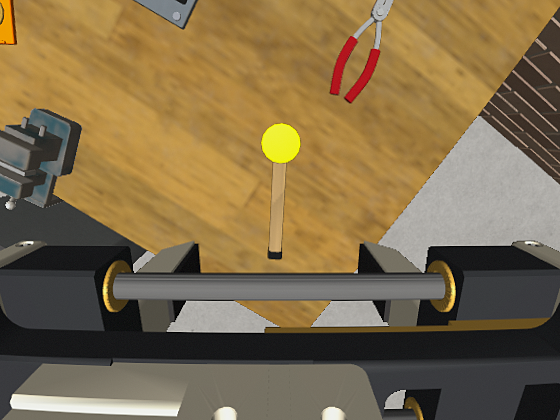

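The wrist view shows the mallet's head top at (281,143), and its handle running from (280,165) to the black cap's end at (275,256).

```bash
python3 - <<'E'
from h import *
np.set_printoptions(precision=4,suppress=True)
h=px('w1',[[281,143]],.07)[0];a=px('w1',[[279.7,166],[275.3,250]],.046);print(h,a,np.linalg.norm(a[1]-h))
d=a[0]-a[1];d/=np.linalg.norm(d);print('yaw',np.degrees(np.arctan2(d[1],d[0])),'from head',np.degrees(np.arctan2(*(h-a[1])[[1,0]])))
d=h-a[1];d[2]=0;d/=np.linalg.norm(d)
o=arm.observe();M=R.from_rotvec(o['ee_rot']).as_matrix()
g=h-d*.052;g[2]=.0162
print('g',g,'tool shift scaled',M.T@(g-o['position'])/.4,'tool x yaw',np.degrees(np.arctan2(M[1,0],M[0,0])))
E
```

```text
[ 0.5196 -0.2999  0.07  ] [[ 0.4969 -0.3136  0.046 ]
 [ 0.4088 -0.3658  0.046 ]] 0.13114408499418104
yaw 30.67425994903871 from head 30.727740376482217
g [ 0.4749 -0.3265  0.0162] tool shift scaled [ 0.0189 -0.0013  0.5261] tool x yaw 33.55713185432636
```

```bash
python3 -m creep '[[0.019,-0.001,0,0,0,0.024],[0,0,0.06,0,0,0],[0,0,0.06,0,0,0],[0,0,0.06,0,0,0],[0,0,0.06,0,0,0],[0,0,0.06,0,0,0],[0,0,0.06,0,0,0],[0,0,0.06,0,0,0],[0,0,0.04,0,0,0],[0,0,0.03,0,0,0],[0,0,0.02,0,0,0],[0,0,0.016,0,0,0],[0,0,0,0,0,0],[0,0,0,0,0,0]]'
python3 -m creep '[[0,0,0,0,0,0],[0,0,0,0,0,0],[0,0,0,0,0,0],[0,0,0,0,0,0],[0,0,0,0,0,0],[0,0,0,0,0,0],[0,0,0,0,0,0],[0,0,0,0,0,0]]' 1 60
python3 -m creep '[[0,0,0,0,0,0],[0,0,0,0,0,0],[0,0,0,0,0,0],[0,0,0,0,0,0]]'
```

```text
clock: 3.28
position: [0.4754, -0.3269, 0.0168]
ee_rot: [3.031, 0.826, 0.001]
force: [0.5, -0.0, 0.5]
width: 1.002
gripper_force: 0.0
clock: 3.95
position: [0.4751, -0.3267, 0.0163]
ee_rot: [-3.031, -0.826, -0.0]
force: [-0.4, 0.5, 0.1]
width: 0.469
gripper_force: 0.0
clock: 4.28
position: [0.4751, -0.3267, 0.0163]
ee_rot: [-3.031, -0.826, 0.0]
force: [-1.5, 1.6, 0.2]
width: 0.174
gripper_force: 0.1
```

```bash
python3 -m creep '[[0,0,0,0,0,0],[0,0,0,0,0,0],[0,0,0,0,0,0],[0,0,0,0,0,0],[0,0,-0.01,0,0,0],[0,0,-0.03,0,0,0],[0,0,-0.05,0,0,0],[0,0,-0.06,0,0,0],[0,0,-0.06,0,0,0],[0,0,-0.06,0,0,0],[0,0,-0.04,0,0,0],[0.042,-0.03,-0.02,0,0,0],[0.042,-0.03,0,0,0,0],[0.042,-0.03,0,0,0,0],[0.042,-0.03,0,0,0,0],[0.042,-0.03,0,0,0,0],[0.042,-0.03,0,0,0,0],[0.042,-0.03,0,0,0,0],[0.042,-0.03,0,0,0,0],[0,0,0,0,0,0]]'
python3 -m creep '[[0,0,0,0,0,0],[0,0,0,0,0,0],[0,0,0,0,0,0]]'
python3 -c "
from h import *
snap('wrist','w2');snap('side','s2');o=arm.observe();print(o['position'],o['force'],o['ft_torque'])
crop('w2',100,0,400,225,2.6,'w2c')"
```

```text
clock: 5.95
position: [0.5441, -0.1705, 0.1489]
ee_rot: [-3.026, -0.834, -0.002]
force: [0.8, 0.5, -3.8]
width: 0.168
gripper_force: 60.0
clock: 6.2
position: [0.5417, -0.1769, 0.1487]
ee_rot: [3.031, 0.823, -0.0]
force: [0.2, -1.1, -3.3]
width: 0.169
gripper_force: 60.0
[ 0.54175445 -0.17687235  0.14856983] [-0.21882936 -0.09742926 -3.16212042] [-0.04741081  0.185583    0.00966621]
```

View pics/w2c.png

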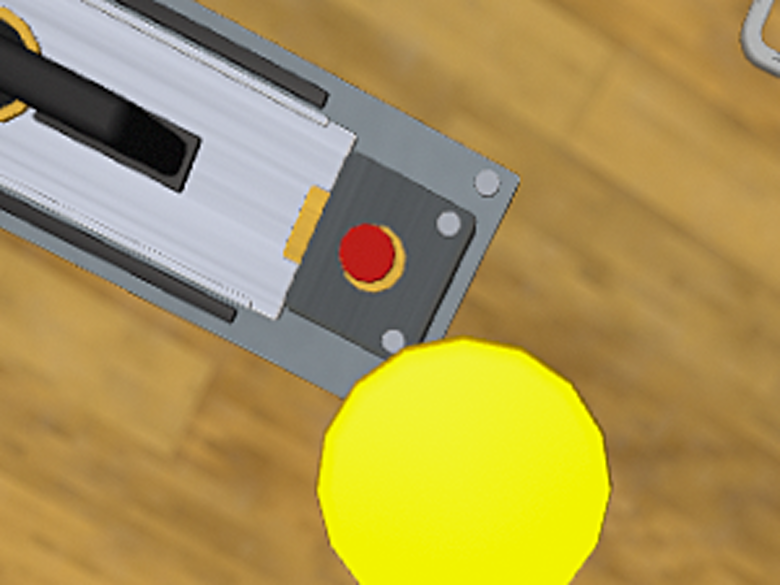

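The crop shows the red pin head at full-image (241.5,97.3) and the mallet's top at (278,186.5), held upright.

```bash
python3 - <<'E'
from h import *
np.set_printoptions(precision=4,suppress=True)
f=lambda u,v:[100+u/2.6,v/2.6]
p=px('w2',[f(368,253)],.052)[0]
h=px('w2',[f(463,485)],.2023)[0]
c=px('w2',[f(355,137),f(280,318)],.016);print('pin',p,'head',h,'tray corners',c,np.degrees(np.arctan2(*(c[0]-c[1])[[1,0]])))
hs=px('w2',[f(200,140),f(172,190)],[.07,.07]);print(hs)
M=R.from_rotvec(arm.observe()['ee_rot']).as_matrix()
print('shift',M.T@(p-h)/.4, 'head expected',M[:,0]*.052+arm.observe()['position'])
print('head radius chk',px('w2',[f(318,485),f(608,485)],.2023))
E
```

```text
pin [ 0.6109 -0.1013  0.052 ] head [ 0.5869 -0.1499  0.2023] tray corners [[ 0.643  -0.0736  0.016 ]
 [ 0.5764 -0.0789  0.016 ]] 4.564990834870749
[[ 0.6133 -0.0484  0.07  ]
 [ 0.5974 -0.0472  0.07  ]]
shift [ 0.1133 -0.0745  0.3757] head expected [ 0.5866 -0.1506  0.1486]
head radius chk [[ 0.5769 -0.1328  0.2023]
 [ 0.5969 -0.1669  0.2023]]
```

```bash
python3 -m creep '[[0.02,-0.0125,0,0,0,0],[0.031,-0.019,0,0,0,0],[0.031,-0.019,0,0,0,0],[0.031,-0.018,0,0,0,0],[0.01,-0.006,0,0,0,0],[0,0,0.03,0,0,0],[0,0,0.05,0,0,0],[0,0,0.05,0,0,0],[0,0,0.03,0,0,0],[0,0,0.02,0,0,0],[0,0,0,0,0,0],[0,0,0,0,0,0]]'
python3 -m creep '[[0,0,0.008,0,0,0],[0,0,0.008,0,0,0],[0,0,0.008,0,0,0],[0,0,0.008,0,0,0],[0,0,0.008,0,0,0],[0,0,0,0,0,0]]'
python3 -m creep '[[0,0,0.008,0,0,0],[0,0,0.008,0,0,0],[0,0,0,0,0,0]]'
python3 -c "
from h import *
o=arm.observe();print(o['force'],o['ft_torque'])"
```

```text
clock: 7.3
position: [0.5697, -0.1253, 0.0765]
ee_rot: [3.031, 0.825, -0.0]
force: [-0.4, 0.2, -3.4]
width: 0.166
gripper_force: 60.0
clock: 7.8
position: [0.57, -0.1253, 0.0603]
ee_rot: [3.031, 0.825, 0.001]
force: [0.1, 0.3, 0.0]
width: 0.168
gripper_force: 60.0
clock: 8.05
position: [0.5696, -0.1256, 0.0543]
ee_rot: [3.031, 0.825, 0.001]
force: [-3.7, -0.6, 12.1]
width: 0.17
gripper_force: 60.0
[-3.74260099 -0.63168614 12.11514503] [0.17688495 0.7238684  0.079027  ]
```

```bash
python3 -m creep '[[0,0,0.005,0,0,0],[0,0,0,0,0,0],[0,0,0,0,0,0]]'
python3 -m creep '[[0,0,-0.02,0,0,0],[0,0,-0.04,0,0,0],[0,0,-0.05,0,0,0],[0,0,-0.05,0,0,0],[-0.02,0.0125,-0.03,0,0,0],[-0.031,0.019,0,0,0,0],[-0.031,0.019,0,0,0,0],[-0.031,0.018,0,0,0,0],[-0.01,0.006,0,0,0,0],[0,0,0,0,0,0],[0,0,0,0,0,0],[0,0,0,0,0,0]]'
python3 -c "
from h import *
snap('wrist','w3');o=arm.observe();print(o['position'],R.from_rotvec(o['ee_rot']).as_matrix())
crop('w3',100,0,400,225,2.6,'w3c')"
```

```text
clock: 8.3
position: [0.569, -0.1261, 0.0529]
ee_rot: [3.031, 0.824, -0.0]
force: [-8.3, -0.5, 16.0]
width: 0.166
gripper_force: 60.0
clock: 9.3
position: [0.5424, -0.1751, 0.1274]
ee_rot: [-3.03, -0.826, 0.0]
force: [0.9, 0.1, -3.1]
width: 0.17
gripper_force: 60.0
[ 0.54258984 -0.17492633  0.12756663] [[ 8.61297812e-01  5.08100416e-01 -2.16009920e-04]
 [ 5.08100451e-01 -8.61297627e-01  5.73535133e-04]
 [ 1.05364608e-04 -6.03739293e-04 -9.99999812e-01]]
```

View pics/w3c.png

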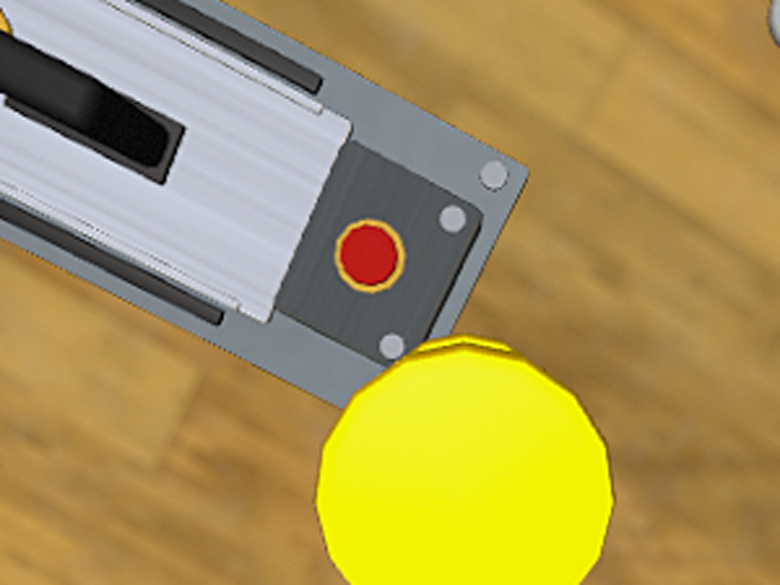

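The pin is seated concentric on its collar and the tongue has drawn clear of the tray. The mallet is pitched slightly head-up in the grip, which I'll correct while putting it back at its old spot.

```bash
python3 -m creep '[[-0.021,0.015,0,0,0,0],[-0.042,0.03,0,0,0,0],[-0.042,0.03,0,0,0,0],[-0.042,0.03,0,0,0,0],[-0.042,0.03,0,0,0,0],[-0.042,0.03,0,0,0,0],[-0.042,0.03,0,0,0,0],[-0.042,0.03,0,0,0,0],[-0.021,0.015,0,0,0,0],[0,0,0,0,-0.029,0],[0,0,0.04,0,0,0],[0,0,0.06,0,0,0],[0,0,0.06,0,0,0],[0,0,0.05,0,0,0],[0,0,0.03,0,0,0],[0,0,0.015,0,0,0],[0,0,0,0,0,0],[0,0,0,0,0,0]]'
python3 -c "
from h import *
snap('scene','sc3');snap('side','sd3')
a=cv2.imread('pics/sc3.png')[150:220,310:420];b=cv2.imread('pics/sd3.png')[240:340,210:320]
r=lambda i:cv2.resize(i,(380,380*i.shape[0]//i.shape[1]),interpolation=cv2.INTER_CUBIC)
a,b=r(a),r(b);H=max(len(a),len(b));p=lambda i:cv2.copyMakeBorder(i,0,H-len(i),0,0,0)
cv2.imwrite('pics/m3.png',np.hstack([p(a),p(b)]))"
```

```text
clock: 10.85
position: [0.4703, -0.3301, 0.0267]
ee_rot: [3.014, 0.821, -0.091]
force: [-0.4, -0.3, -3.7]
width: 0.172
gripper_force: 60.0
```

View pics/m3.png

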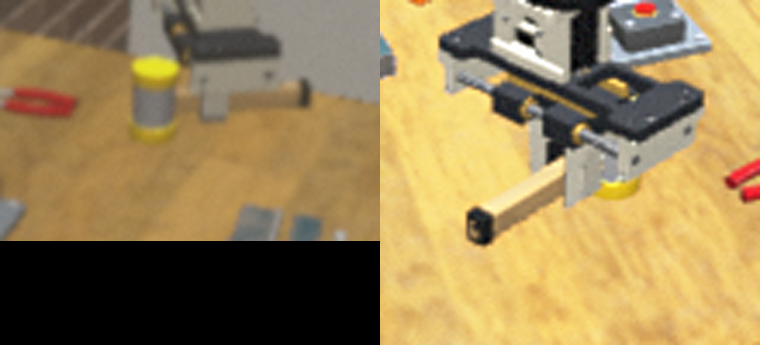

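The mallet hangs upright just above the bench, clear of the pliers.

```bash
python3 -m creep '[[0,0,0.008,0,0,0],[0,0,0.006,0,0,0],[0,0,0.004,0,0,0],[0,0,0,0,0,0],[0,0,0,0,0,0]]'
python3 -m creep '[[0,0,0.004,0,0,0],[0,0,0,0,0,0],[0,0,0,0,0,0]]'
```

```text
clock: 11.37
position: [0.4693, -0.33, 0.0189]
ee_rot: [3.015, 0.821, -0.092]
force: [-0.1, -0.0, -4.4]
width: 0.173
gripper_force: 60.0
clock: 11.62
position: [0.4695, -0.3303, 0.0176]
ee_rot: [3.014, 0.821, -0.091]
force: [-1.3, 1.0, 0.3]
width: 0.17
gripper_force: 60.0
```

```bash
python3 -m creep '[[0,0,0,0,0,0],[0,0,0,0,0,0],[0,0,0,0,0,0],[0,0,0,0,0,0],[0,0,0,0,0,0],[0,0,0,0,0,0],[0,0,0,0,0,0],[0,0,0,0,0,0],[0,0,0,0,0,0],[0,0,0,0,0,0],[0,0,-0.03,0,0,0],[0,0,-0.05,0,0,0],[0,0,-0.06,0,0,0],[0,0,-0.06,0,0,0],[0,0,-0.06,0,0,0],[0,0,-0.06,0,0,0],[0,0,-0.06,0,0,0],[0,0,-0.06,0,0,0],[0,0,-0.06,0,0,0],[0,0,0,0,0.029,0]]' -1 30
python3 -m creep '[[0.03,-0.023,0,0,0,0],[0.06,-0.045,0,0,0,0],[0.06,-0.045,0,0,0,0],[0.06,-0.045,0,0,0,0],[0.06,-0.045,0,0,0,0],[0.06,-0.045,0,0,0,0],[0.06,-0.045,0,0,0,0],[0.06,-0.045,0,0,0,0],[0.06,-0.045,0,0,0,0],[0.06,-0.045,0,0,0,0],[0.06,-0.045,0,0,0,0],[0.06,-0.045,0,0,0,0],[0.03,-0.023,0,0,0,0]]'
python3 -m creep '[[0,0,0,0,0,-0.058],[0,0,0,0,0,-0.058],[0,0,0,0,0,-0.058],[0,0,0,0,0,-0.058],[0,0,0,0,0,-0.058],[0,0,0,0,0,-0.058],[0,0,0,0,0,-0.058],[0,0,0,0,0,-0.058],[0,0,0,0,0,-0.058],[0,0,0,0,0,0],[0,0,0,0,0,0],[0,0,0,0,0,0]]'
python3 -c "
from h import *
snap('wrist','w4');snap('side','s4')
a=cv2.imread('pics/w4.png')[60:300,180:340];b=cv2.imread('pics/s4.png')[180:380,210:380]
r=lambda i,s:cv2.resize(i,None,fx=s,fy=s,interpolation=cv2.INTER_CUBIC)
a,b=r(a,2.5),r(b,2);p=lambda i:cv2.copyMakeBorder(i,0,600-len(i),0,0,0)
cv2.imwrite('pics/m4.png',np.hstack([p(a),p(b)]))"
```

```text
clock: 13.28
position: [0.4841, -0.3228, 0.2221]
ee_rot: [3.025, 0.832, 0.009]
force: [0.2, 0.8, -0.6]
width: 1.001
gripper_force: 0.0
clock: 14.37
position: [0.6191, 0.0132, 0.2177]
ee_rot: [-3.028, -0.831, -0.002]
force: [0.3, 0.4, -0.1]
width: 0.999
gripper_force: 0.0
clock: 15.37
position: [0.6182, 0.008, 0.2173]
ee_rot: [2.165, 2.276, -0.0]
force: [0.2, 0.5, 0.6]
width: 0.999
gripper_force: 0.0
```

View pics/m4.png

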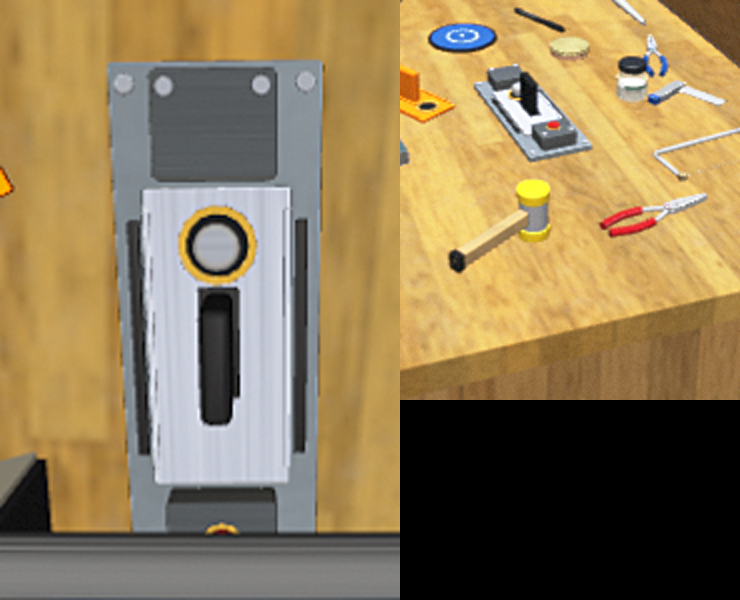

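The mallet is standing on the bench by itself and both tongues are withdrawn, with the ball in its pocket. In full-image pixels the tray corners are (236.8,135.2), (296,135.2), (242.4,253.6) and (295.6,253.6).

```bash
python3 - <<'E'
from h import *
np.set_printoptions(precision=4,suppress=True)
f=lambda u,v:[180+u/2.5,60+v/2.5]
c=px('w4',[f(142,188),f(290,188),f(156,484),f(289,484)],.016);print(c,c.mean(0))
for a,b in((0,1),(2,3)): print(np.degrees(np.arctan2(*(c[b]-c[a])[[1,0]])))
for a,b in((2,0),(3,1)): print(np.degrees(np.arctan2(*(c[b]-c[a])[[1,0]]))-90)
t=px('w4',[f(201,424),f(232,424),f(202,310),f(233,310)],.07);print('fin',t,t.mean(0))
h=px('w4',[f(218,246)],.027);print('ball',h)
k=px('w4',[f(124,83),f(306,81)],.01);print('screws',np.degrees(np.arctan2(*(k[1]-k[0])[[1,0]])))
o=arm.observe();M=R.from_rotvec(o['ee_rot']).as_matrix();print(M[:,0],np.degrees(np.arctan2(M[1,0],M[0,0])))
# reproject model for candidate yaw
for yaw in (2,3,4):
  d=R.from_euler('z',yaw,degrees=True).as_matrix();O=np.array([.6109,-.1013,0])-d@[0,-.1,0]
  P=[[-.035,.075,.016],[.035,.075,.016],[-.035,-.075,.016],[.035,-.075,.016],[0,.048,.027],[-.007,-.026,.07],[.007,-.026,.07],[-.007,.026,.07],[.007,.026,.07]]
  print(yaw,O,((proj('w4',(d@np.array(P).T).T+O)-[180,60])*2.5).round().tolist())
E
```

```text
[[ 0.5662  0.0721  0.016 ]
 [ 0.6355  0.0755  0.016 ]
 [ 0.5755 -0.0774  0.016 ]
 [ 0.6448 -0.0739  0.016 ]] [ 0.6055 -0.0009  0.016 ]
2.8196891665581454
2.896655030931412
3.566745253207202
3.5456067901054524
fin [[ 0.6004 -0.0247  0.07  ]
 [ 0.6138 -0.024   0.07  ]
 [ 0.5991  0.0252  0.07  ]
 [ 0.612   0.0258  0.07  ]] [0.6063 0.0006 0.07  ]
ball [[0.6033 0.0479 0.027 ]]
screws 3.3853293843385193
[-0.0515  0.9987 -0.0002] 92.95206294292372
2 [ 0.6074 -0.0014  0.    ] [[150.0, 188.0], [299.0, 190.0], [155.0, 484.0], [289.0, 486.0], [223.0, 249.0], [203.0, 430.0], [235.0, 431.0], [203.0, 312.0], [237.0, 312.0]]
3 [ 0.6057 -0.0014  0.    ] [[143.0, 189.0], [292.0, 189.0], [154.0, 485.0], [288.0, 485.0], [218.0, 249.0], [200.0, 431.0], [232.0, 431.0], [198.0, 312.0], [231.0, 312.0]]
4 [ 0.6039 -0.0015  0.    ] [[137.0, 190.0], [286.0, 187.0], [154.0, 486.0], [288.0, 484.0], [212.0, 249.0], [197.0, 431.0], [229.0, 430.0], [192.0, 313.0], [226.0, 312.0]]
```

```bash
python3 -m creep '[[-0.003,-0.0325,0,0,0,0],[0,0,0.06,0,0,0],[0,0,0.06,0,0,0],[0,0,0.06,0,0,0],[0,0,0.06,0,0,0],[0,0,0.06,0,0,0],[0,0,0.05,0,0,0],[0,0,0.04,0,0,0],[0,0,0.03,0,0,0],[0,0,0.02,0,0,0],[0,0,0.02,0,0,0],[0,0,0,0,0,0],[0,0,0,0,0,0]]'
python3 -m creep '[[0,0,0,0,0,0],[0,0,0,0,0,0],[0,0,0,0,0,0],[0,0,0,0,0,0],[0,0,0,0,0,0],[0,0,0,0,0,0],[0,0,0,0,0,0],[0,0,0,0,0,0],[0,0,0,0,0,0],[0,0,0,0,0,0],[0,0,0,0,0,0],[0,0,0,0,0,0],[0,0,0,0,0,0],[0,0,0,0,0,0],[0,0,0,0,0,0]]' 1 45
python3 -m creep '[[0,0,0,0,0,0],[0,0,0,0,0,0],[0,0,0,0,0,0]]'
```

```text
clock: 16.55
position: [0.6055, 0.0067, 0.0332]
ee_rot: [2.16, 2.281, 0.0]
force: [0.1, 0.4, -0.9]
width: 1.005
gripper_force: 0.0
clock: 17.8
position: [0.6052, 0.0067, 0.033]
ee_rot: [-2.16, -2.281, 0.0]
force: [-1.0, -0.2, -0.3]
width: 0.147
gripper_force: 45.0
clock: 18.05
position: [0.6052, 0.0067, 0.033]
ee_rot: [-2.16, -2.281, 0.0]
force: [-1.4, 0.2, 1.2]
width: 0.153
gripper_force: 45.0
```

```bash
python3 -m creep '[[0,0,-0.005,0,0,0],[0,0,-0.01,0,0,0],[0,0,-0.015,0,0,0],[0,0,-0.02,0,0,0],[0,0,-0.024,0,0,0],[0,0,-0.028,0,0,0],[0,0,-0.028,0,0,0],[0,0,-0.028,0,0,0],[0,0,-0.026,0,0,0],[0,0,-0.022,0,0,0],[0,0,-0.018,0,0,0],[0,0,-0.012,0,0,0],[0,0,-0.006,0,0,0],[0,0,0,0,0,0],[0,0,0,0,0,0]]'
python3 - <<'E'
from h import *
np.set_printoptions(precision=4,suppress=True)
for n,(u0,v0,u1,v1) in {'scene0':(170,275,260,345),'side0':(215,185,265,212)}.items():
    im=cv2.imread(f'pics/{n}.png');hsv=cv2.cvtColor(im,cv2.COLOR_BGR2HSV)
    m=np.zeros(im.shape[:2],np.uint8);s=hsv[v0:v1,u0:u1]
    m[v0:v1,u0:u1]=((s[...,0]>100)&(s[...,0]<130)&(s[...,1]>100)&(s[...,2]>70))*255
    c=max(cv2.findContours(m,cv2.RETR_EXTERNAL,cv2.CHAIN_APPROX_NONE)[0],key=cv2.contourArea)
    P=px(n,c.reshape(-1,2),.007)[:,:2]
    (e,r)=cv2.minEnclosingCircle((P*1000).astype(np.float32));print(n,e,r,len(P),cv2.boundingRect(c))
snap('wrist','w5');o=arm.observe();print(o['position'],o['force'],o['ft_torque'])
crop('w5',150,50,430,260,2.8,'w5c')
E
```

```text
clock: 19.3
position: [0.6051, 0.0067, 0.1294]
ee_rot: [-2.16, -2.281, 0.001]
force: [0.1, 0.3, -2.8]
width: 0.15
gripper_force: 45.0
scene0 (579.3446655273438, 333.0245361328125) 58.494789123535156 139 (186, 291, 57, 41)
side0 (576.2587280273438, 323.0551452636719) 60.23324203491211 68 (225, 192, 32, 13)
[0.605  0.0067 0.1292] [-0.4264  0.2685 -2.7236] [0.0035 0.0281 0.0164]
```

View pics/w5c.png

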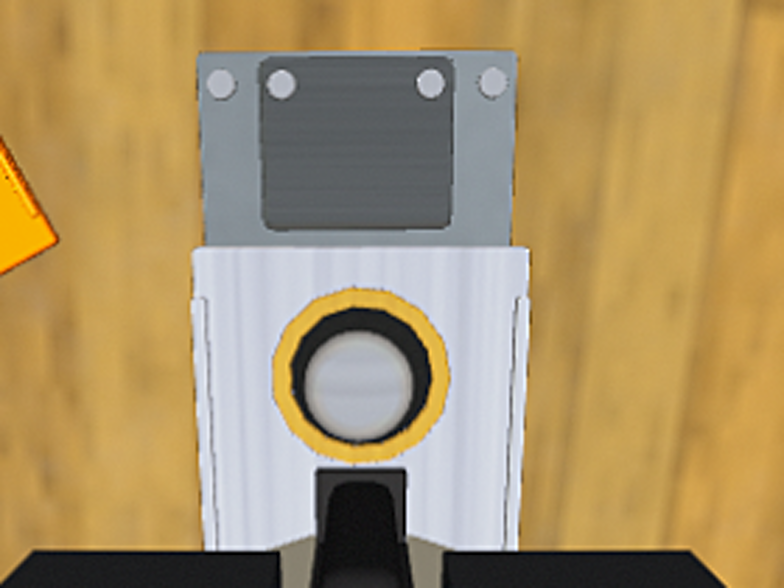

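The tray came up level with the ball in its pocket. I'll carry it half-way and measure the pad with the wrist camera.

```bash
python3 -m creep '[[0.006,0,0,0,0,0],[0.012,0,0,0,0,0],[0.018,-0.001,0,0,0,0],[0.024,-0.001,0,0,0,0],[0.03,-0.001,0,0,0,0],[0.03,-0.001,0,0,0,0],[0.03,-0.001,0,0,0,0],[0.03,-0.001,0,0,0,0],[0.03,-0.001,0,0,0,0],[0.03,-0.001,0,0,0,0],[0.03,-0.001,0,0,0,0],[0.03,-0.001,0,0,0,0],[0.03,-0.001,0,0,0,0],[0.024,-0.001,0,0,0,0],[0.018,0,0,0,0,0],[0.012,0,0,0,0,0],[0.006,0,0,0,0,0],[0,0,0,0,0,0],[0,0,0,0,0,0],[0,0,0,0,0,0]]'
cat > pad.py <<'E'
from h import *
from scipy.optimize import least_squares
np.set_printoptions(precision=4,suppress=True)
def pad(n):
    snap('wrist',n);im=cv2.imread(f'pics/{n}.png');s=cv2.cvtColor(im,cv2.COLOR_BGR2HSV)
    m=((s[...,0]>100)&(s[...,0]<130)&(s[...,1]>100)&(s[...,2]>70)).astype(np.uint8)*255
    c=max(cv2.findContours(m,cv2.RETR_EXTERNAL,cv2.CHAIN_APPROX_NONE)[0],key=cv2.contourArea)
    P=px(n,c.reshape(-1,2),.007)[:,:2]
    f=least_squares(lambda q:np.hypot(*(P-q[:2]).T)-q[2],[.578,.33,.06],loss='soft_l1',f_scale=.0005)
    e=abs(f.fun);print('pad',f.x,len(P),(e<.001).mean(),cv2.boundingRect(c))
    o=arm.observe();M=R.from_rotvec(o['ee_rot']).as_matrix();p=o['position']
    tc=p-M[:,0]*.0067;print('tcp',p,'tray c',tc,'shift',M.T@(np.r_[f.x[:2],tc[2]]-tc)/.4,M[:,0])
import sys;pad(sys.argv[1])
E
python3 pad.py w6
```

```text
clock: 21.02
position: [0.5922, 0.1613, 0.1298]
ee_rot: [2.161, 2.28, -0.0]
force: [-0.0, -1.1, -3.7]
width: 0.148
gripper_force: 45.0
pad [0.5805 0.3251 0.0501] 403 0.18114143920595532 (206, 0, 139, 82)
tcp [0.5922 0.1613 0.1298] tray c [0.5926 0.1546 0.1298] shift [ 0.4271 -0.0073 -0.0002] [-0.0532  0.9986 -0.0005]
```

```bash
python3 - <<'E'
from h import *
from scipy.optimize import least_squares
np.set_printoptions(precision=4,suppress=True)
n='w6';im=cv2.imread(f'pics/{n}.png');s=cv2.cvtColor(im,cv2.COLOR_BGR2HSV)
m=((s[...,0]>100)&(s[...,0]<130)&(s[...,1]>100)&(s[...,2]>70)).astype(np.uint8)*255
c=max(cv2.findContours(m,cv2.RETR_EXTERNAL,cv2.CHAIN_APPROX_NONE)[0],key=cv2.contourArea).reshape(-1,2)
k=(c[:,1]>2)&(c[:,1]<78);c=c[k];P=px(n,c,.007)[:,:2]
for r in (None,.059,.06):
  g=(lambda q:np.hypot(*(P-q[:2]).T)-(r or q[2]))
  f=least_squares(g,[.578,.33,.06],loss='soft_l1',f_scale=.0005);print(r,f.x,len(P),(abs(g(f.x))<.001).mean(),P.min(0),P.max(0))
crop('w6',180,0,370,130,4,'w6c')
E
```

```text
None [0.5802 0.3332 0.0571] 289 0.532871972318339 [0.5232 0.2775] [0.6381 0.3403]
0.059 [0.5798 0.3382 0.06  ] 289 0.1972318339100346 [0.5232 0.2775] [0.6381 0.3403]
0.06 [0.5796 0.342  0.06  ] 289 0.11418685121107267 [0.5232 0.2775] [0.6381 0.3403]
```

View pics/w6c.png

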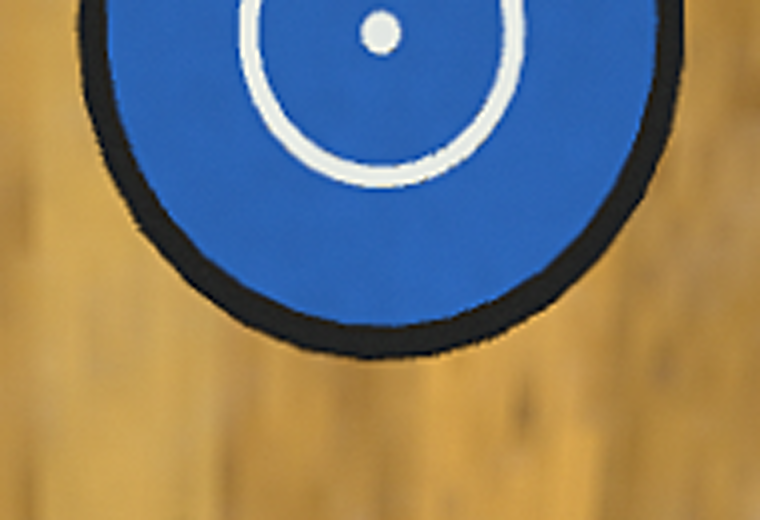

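The pad's centre dot is visible at full-image (275,8.2).

```bash
python3 - <<'E'
from h import *
np.set_printoptions(precision=4,suppress=True)
c=px('w6',[[275,8.2],[180+382/4,325/4],[180+382/4,357/4]],[.007,.007,.005]);print(c)
o=arm.observe();M=R.from_rotvec(o['ee_rot']).as_matrix();tc=o['position']-M[:,0]*.0067
t=c[0].copy();t[2]=tc[2];print(tc,M.T@(t-tc)/.4)
E
```

```text
[[0.5803 0.3329 0.007 ]
 [0.5837 0.275  0.007 ]
 [0.584  0.2686 0.005 ]]
[0.5926 0.1546 0.1298] [ 0.4466 -0.0069 -0.0002]
```

```bash
python3 -m creep '[[0.006,0,0,0,0,0],[0.012,0,0,0,0,0],[0.018,0,0,0,0,0],[0.024,0,0,0,0,0],[0.03,-0.001,0,0,0,0],[0.03,-0.001,0,0,0,0],[0.03,-0.001,0,0,0,0],[0.03,-0.001,0,0,0,0],[0.03,-0.001,0,0,0,0],[0.03,-0.001,0,0,0,0],[0.03,-0.001,0,0,0,0],[0.03,0,0,0,0,0],[0.03,0,0,0,0,0],[0.03,0,0,0,0,0],[0.026,0,0,0,0,0],[0.024,0,0,0,0,0],[0.018,0,0,0,0,0],[0.012,0,0,0,0,0],[0.006,0,0,0,0,0],[0,0,0,0,0,0]]'
python3 -m creep '[[0,0,0,0,0,0],[0,0,0,0,0,0],[0,0,0,0,0,0],[0,0,0,0,0,0],[0,0,0,0,0,0],[0,0,0,0,0,0]]'
python3 - <<'E'
from h import *
np.set_printoptions(precision=4,suppress=True)
o=arm.observe();M=R.from_rotvec(o['ee_rot']).as_matrix();tc=o['position']-M[:,0]*.0067
print(tc,M.T@(np.array([.5803,.3329,.130])-tc)/.4,np.abs(o['dq']).max(),M[2])
snap('wrist','w7');snap('side','s7')
a=cv2.imread('pics/w7.png')[60:260,150:430];b=cv2.imread('pics/s7.png')[130:290,180:380]
r=lambda i:cv2.resize(i,(400,400*len(i)//i.shape[1]),interpolation=cv2.INTER_CUBIC)
a,b=r(a),r(b);p=lambda i:cv2.copyMakeBorder(i,0,330-len(i),0,0,0)
cv2.imwrite('pics/m7.png',np.hstack([p(a),p(b)]))
E
```

```text
clock: 22.73
position: [0.5795, 0.3406, 0.1297]
ee_rot: [-2.16, -2.281, 0.0]
force: [-0.3, 0.2, -3.1]
width: 0.152
gripper_force: 45.0
clock: 23.23
position: [0.5796, 0.34, 0.1298]
ee_rot: [2.16, 2.281, 0.0]
force: [-0.5, 0.6, -2.4]
width: 0.152
gripper_force: 45.0
[0.58   0.3333 0.1298] [-0.0011  0.0007 -0.0004] 0.0012371387776787621 [-0.      0.0001 -1.    ]
```

View pics/m7.png

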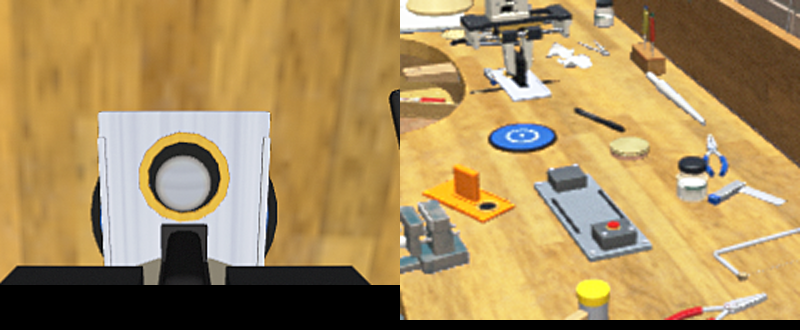

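The tray is held level and still over the pad with the ball in its pocket. The mallet stands free, and the tin, jar and pliers haven't moved.

```bash
python3 -c "
from cell import arm
print(arm.sign_off())"
```

```text
the job is handed in; nothing more can be done
None
```

I drove the pin fully home with the mallet's head, stood the mallet back on the bench, and handed the job in holding the tray level and still over the pad's centre, underside about 10 cm above it with the ball in its pocket, at about 23 s of the 59 s allowed.

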